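Find the steel bushing by its weight

TASK

Turn the rack's red keeper knob anticlockwise right to its end stop to free the two look-alike bushings, then lift each one clear of the rack in turn to feel which is heavier. Leave the lighter one standing in a seat of the rack and finish holding the heavier one still and upright a hand's breadth above the middle of the steel screw dish: do not put it down or let it go. Leave the keeper open, and do not disturb the dish or the other things on the bench.

Things in the scene. Friction and masses are not known exactly. Their poses are not given: they have to be found in the camera images.
- rack: blue bench rack for two bushings: a fixed base plate 90 x 260 x 10 mm with two round seats and a turn-knob keeper between them. Origin at the centre of its underside, on the bench; its y axis runs along the row of seats, from the far seat to the near one (towards the robot), z is up. Steel stop pins 22 mm high stand on the plate near the knob.
- seat_far (a point): floor centre of the seat at y = -90 mm of the rack: a round recess 61 mm across, 4 mm deep, its floor 6 mm above the bench
- seat_near (a point): the same for the seat at y = +90 mm of the rack
- keeper (a joint): angle in rad of the keeper, seen from above it grows anticlockwise: 0 = shut (the aluminium arms lie along the row, over both bushing flanges, and stop them from being lifted), 1.3 = open, at the end stop (anticlockwise). It starts at 0 to 0.2, turns with light friction (0.06 N m) and stays where it is left.
- keeper_grip (a point): grip point of the keeper's knob, on its upright turning axis at the centre of the rack, 64 mm above the bench. The grip is an upright red ridge 46 mm long (along this point's y axis), 16 mm thick (along its x axis), from 48 to 76 mm above the bench, on a round black hub 32 mm across; it turns with the keeper. The two keeper arms lie 21 to 26 mm above the bench, are 16 mm wide and reach 70 mm from the axis along this point's y axis.
- bushing_1_center (a point): centre (half-way up) of bushing 1, a bright metal flanged bushing 77 mm high: flange 56 mm across and 12 mm thick at the foot, above it a round stem 34 mm across with a dark bore in its top. Its z axis points up the stem. Stands in one of the two seats, this centre 44.5 mm above the bench. The two bushings look exactly alike; one is plated aluminium, the other plated steel and more than twice as heavy (both 0.15 to 0.56 kg). Which is in which seat differs from start to start.
- bushing_2_center (a point): centre (half-way up) of bushing 2, a bright metal flanged bushing 77 mm high: flange 56 mm across and 12 mm thick at the foot, above it a round stem 34 mm across with a dark bore in its top. Its z axis points up the stem. Stands in one of the two seats, this centre 44.5 mm above the bench. The two bushings look exactly alike; one is plated aluminium, the other plated steel and more than twice as heavy (both 0.15 to 0.56 kg). Which is in which seat differs from start to start.
- dish_center (a point): centre of the round steel screw dish, 84 mm across, 18 mm high, standing loose on the bench; this point lies 9 mm above the bench
- mug: white spotted mug, 92 x 127 x 93 mm, a bystander; origin at the centre of its underside
- pliers: long-nose pliers with black grips lying flat, 205 mm long, 13 mm high, a bystander; origin at the centre of their underside
- driver: short screwdriver with a yellow handle lying flat, 166 mm long, 26 mm high, a bystander; origin at the centre of its underside

How it is judged:
By the outcome, as a careful person would: the job done as asked, in the order asked, and still so for the second after the job is handed in, while the arm keeps its last pose, push and grip.
It also fails if it takes over 72 s, if anything falls off the work surface, if the arm or the gripper's body presses on something with over 40 N, if the wrist force passes 120 N, or if a joint passes its speed limit or range.

ROBOT

A 6-joint arm with a two-finger parallel gripper is mounted at the origin on the work surface; the furniture and walls round the work are solid. World frame = base frame: x ahead of the robot, y to its left, z up, the work surface at z = 0. Lengths are in mm, angles in rad, forces in N, time in s.
With the tool pointing down it reaches from about 350 to 975 mm from the base axis. Payload 7.1 kg.
Tool frame: the origin (TCP) lies on the front face of the gripper's body, between the roots of the fingers; the fingertips stand 80 mm ahead of it and the grasp point (between the pads) lies 61 mm ahead of it (env.tips_ahead is the distance from the TCP to the fingertips, in mm); z points along the fingers, y is the line along which they close (so a half turn about z gives the same grasp; the last joint's range is limited). The gripper opens to 88 mm and grips with 3 to 60 N. Pads are 20 mm wide; open, the fingers measure 115 mm over their backs; the gripper's body (75 mm by 178 mm) begins 61 mm behind the grasp point.
Start: joints at [-1.312, 0.423, 1.63, -0, 1.089, -0.019], TCP at [171.419, -601.017, 302.675] pointing down, gripper open.
Joint ranges: [-3, 3], [-0.9, 2.11], [0.09, 2.58], [-1.31, 4.45], [0.11, 2.69], [-2.54, 2.54]. Speed limits (rad/s): [2.39, 2.39, 3.01, 3.14, 3.14, 3.14].

INTERFACE

Orientations are given as a unit quaternion [x, y, z, w].
In Python, from station import env, set_gripper, viewer, workorder gives the robot as it stands. Calls block until the motion is done:
- env.reach(position, orientation): joint-space move of the TCP to a pose.
- env.move_l(position, rot=None, rate=150, f_stop=None): straight line of the TCP; rot=None keeps the orientation; rate is the mean speed in mm/s. With f_stop (N) it stops when the force on the tool has changed by that much, and returns True; else False.
- env.move_joints(angles): joint-space move.
- set_gripper(opening): finger opening in mm; the grip force is fixed at half the most; returns when the fingers have stopped.
- env.hold(seconds).
- env.ik(position, orientation): joint angles nearest the present ones, or None.
- env.read_state(): the state.
- viewer.camera(name): name is "scene" or "top" or "wrist"; returns the picture (400x640x3 uint8, blue, green, red); there is no depth.
- viewer.camera_params(name): a dict with "fx", "fy", "cx", "cy" (pixels), "pose" (4x4, takes a point from camera to world coordinates); the wrist camera has in their place "tool_from_camera" (4x4, takes a point from camera to tool coordinates, whose origin is the TCP and whose axes are the flange's). Camera axes: x right, y up, looking along -z (the intrinsics and any distortion apply to the point x, -y, -z); pixel columns grow to the right and rows downward; lengths in mm; the calibration is good to about 2 mm. A picture is of the moment at which its call begins: read the wrist's pose just before it. camera_params takes no time and is no camera call.
A pose or a line that the arm cannot do raises env.IKError and nothing moves.
- workorder.sign_off(): hands the job in; it is judged then, once.
The state is a dict: "time_s": time; "qpos": joint angles; "dq": joint speeds; "tau": joint torques, N m; "tool_pos": TCP position; "orientation": TCP orientation; "force": force on the tool from outside, world axes, zero at the start; "wrist_torque": the same for the moment, N m; "width": finger opening in mm; "grip_force": force on a finger pad.
Only numpy, scipy, OpenCV 4.12 (cv2) and the standard library are available. Lean on these libraries where they do the work, as an engineer would, in place of code of your own. Each camera call takes 0.05 s, during which the arm holds its last target. There are 200 camera calls.

## Working session

There is one attempt and no reset: what is moved stays moved. The work goes in short steps, each a Python script; the robot and the scene stay as the last script left them, time stands still between calls to the robot, and variables do not carry over. Pictures are saved under pics/ and viewed, at most 10 in all, crops included, and the job is handed in when it is done.

```bash
ls; mkdir -p pics
python3 - <<'E'
from station import env, viewer
import cv2, numpy as np
np.set_printoptions(precision=4,suppress=True)
for n in("scene","top","wrist"):
    cv2.imwrite(f"pics/{n}0.png",viewer.camera(n)); print(n,viewer.camera_params(n))
print(env.read_state())
E
```

```text
pics
scene {'fx': 416.10849783392, 'fy': 416.10849783392, 'cx': 323.0176299620107, 'cy': 198.0622962699572, 'pose': array([[ -0.7746,   0.2998,  -0.5569, -79.1988],
       [ -0.6324,  -0.3557,   0.6881, 824.6152],
       [  0.0081,   0.8852,   0.4651, 603.5441],
       [  0.    ,   0.    ,   0.    ,   1.    ]])}
top {'fx': 518.2314311789152, 'fy': 518.2314311789152, 'cx': 311.6775819656292, 'cy': 200.7905882159595, 'pose': array([[  -0.0122,    0.9765,   -0.2153,  245.3617],
       [  -0.9999,   -0.0128,   -0.0014,   45.7633],
       [  -0.0041,    0.2152,    0.9766, 1340.9129],
       [   0.    ,    0.    ,    0.    ,    1.    ]])}
wrist {'fx': 287.12421088898094, 'fy': 287.12421088898094, 'cx': 322.8893901042317, 'cy': 198.68192445334859, 'tool_from_camera': array([[ -0.0006,   0.9529,   0.3033,  84.3516],
       [  1.    ,   0.0008,  -0.0007,  -0.5047],
       [ -0.0009,   0.3033,  -0.9529, -82.0362],
       [  0.    ,   0.    ,   0.    ,   1.    ]])}
{'time_s': 0.15, 'qpos': array([-1.312 ,  0.4237,  1.6305, -0.    ,  1.0886, -0.019 ]), 'dq': array([ 0.0016, -0.0007, -0.0019,  0.0005,  0.0003, -0.0014]), 'tau': array([ -0.0028, -54.4987, -27.3919,   0.0643,   0.0205,  -0.0001]), 'tool_pos': array([ 171.3177, -600.6992,  302.0864]), 'orientation': array([ 0.9904,  0.1384, -0.0001, -0.0006]), 'force': array([-0.02  ,  0.6191, -0.4646]), 'wrist_torque': array([-0.0205, -0.0148,  0.0014]), 'grip_force': 0.0, 'width': 87.95273724134464}
```

View pics/top0.png

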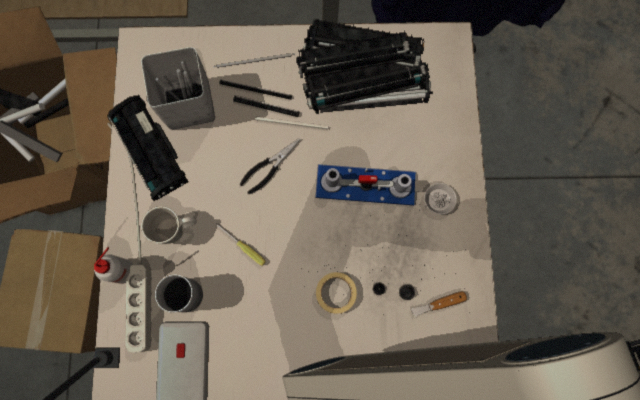

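View pics/scene0.png

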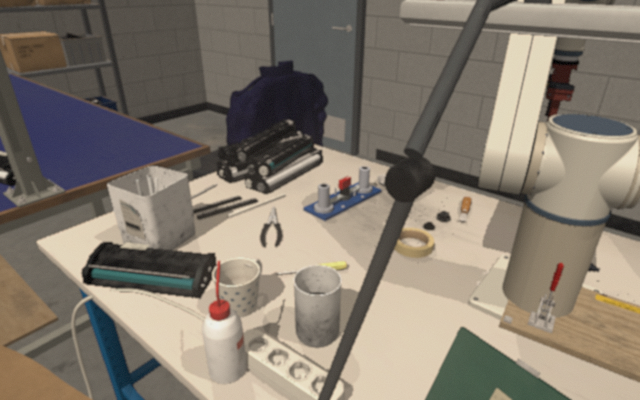

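Top view: rack at (366,185), with bushing tops at about (332,174) and (402,179), the red knob at (368,181) and the dish at (441,199). The driver, mug and pliers are well to the left. The scene view shows the same rack at (345,200). Next I triangulate the red knob across both views, and cast the dish and bushings onto planes.

```bash
cat > h.py <<'E'
from station import env, set_gripper, viewer, workorder
import cv2, numpy as np
from scipy.spatial.transform import Rotation as R
np.set_printoptions(precision=3,suppress=True)
def shot(n,f=None):
    s=env.read_state(); im=viewer.camera(n); p=viewer.camera_params(n)
    if n=="wrist":
        T=np.eye(4); T[:3,:3]=R.from_quat(s["orientation"]).as_matrix(); T[:3,3]=s["tool_pos"]
        p["pose"]=T@p["tool_from_camera"]
    if f: cv2.imwrite(f"pics/{f}.png",im)
    return im,p
def ray(p,u,v):
    d=np.array([(u-p["cx"])/p["fx"],-(v-p["cy"])/p["fy"],-1.])
    return p["pose"][:3,3],p["pose"][:3,:3]@d
def plane(p,u,v,z):
    o,d=ray(p,u,v); return o+d*(z-o[2])/d[2]
def tri(*obs):
    A=np.zeros((3,3));b=np.zeros(3)
    for p,u,v in obs:
        o,d=ray(p,u,v); d=d/np.linalg.norm(d); M=np.eye(3)-np.outer(d,d); A+=M;b+=M@o
    x=np.linalg.solve(A,b)
    return x,[np.linalg.norm(np.cross(x-ray(*q)[0],ray(*q)[1]/np.linalg.norm(ray(*q)[1]))) for q in obs]
def red(im):
    h=cv2.cvtColor(im,cv2.COLOR_BGR2HSV); return ((h[...,0]<8)|(h[...,0]>172))&(h[...,1]>150)&(h[...,2]>60)
def blue(im):
    h=cv2.cvtColor(im,cv2.COLOR_BGR2HSV); return (abs(h[...,0].astype(int)-112)<14)&(h[...,1]>120)&(h[...,2]>40)
def big(m):
    c=max(cv2.findContours(m.astype(np.uint8),0,2)[0],key=cv2.contourArea); return c
def down(a):
    "tool down, closing axis (tool y) at world angle a (rad)"
    y=np.array([np.cos(a),np.sin(a),0]); z=np.array([0,0,-1.]); return R.from_matrix(np.c_[np.cross(y,z),y,z]).as_quat()
E
python3 - <<'E'
from h import *
pt=viewer.camera_params("top");ps=viewer.camera_params("scene")
it=cv2.imread("pics/top0.png");is_=cv2.imread("pics/scene0.png")
def cen(im,box):
    m=np.zeros(im.shape[:2],bool);a,b,c,d=box;m[c:d,a:b]=red(im)[c:d,a:b];v,u=np.nonzero(m);return u.mean(),v.mean(),len(u)
a=cen(it,(345,390,165,200));b=cen(is_,(330,362,170,200));print(a,b,tri((pt,*a[:2]),(ps,*b[:2])))
for q,z in(((332,174),83),((402,179),83),((441,199),15)): print(plane(pt,*q,z))
m=np.zeros(it.shape[:2],bool);m[150:215,305:425]=blue(it)[150:215,305:425]
r=cv2.minAreaRect(np.argwhere(m)[:,::-1].astype(np.float32));print(r)
for q in cv2.boxPoints(r):print(plane(pt,*q,10))
E
```

```text
(np.float64(366.6542056074766), np.float64(178.3271028037383), 107) (np.float64(343.79411764705884), np.float64(182.55882352941177), 68) (array([583.832, -93.265,  62.887]), [np.float64(0.021970448591083776), np.float64(0.021970448591189202)])
[590.925  -4.392  83.   ]
[ 575.602 -179.57    83.   ]
[ 537.985 -291.125   15.   ]
((365.7587890625, 184.63528442382812), (97.48125457763672, 32.28922653198242), 4.39870548248291)
[548.821  36.328  10.   ]
[636.908  28.483  10.   ]
[ 612.76  -229.694   10.   ]
[ 525.351 -218.358   10.   ]
```

The knob triangulates to z = 63 mm against 64 stated, and the row angle comes out at about 85°. Now I move over the rack for two wrist views.

Run:
```python
from h import *
q=down(-0.07)
env.reach([584,-93,270],q); s=env.read_state(); print(s["time_s"],s["qpos"],s["force"])
ia,pa=shot("wrist","w1")
env.move_l([584,-153,270],rate=200); ib,pb=shot("wrist","w2")
np.save("p1.npy",pa,allow_pickle=True);np.save("p2.npy",pb,allow_pickle=True)
cv2.imwrite("pics/w12.png",np.hstack([ia[:,160:520],ib[:,160:520]]))
for im in(ia,ib):
    r=cv2.minAreaRect(big(red(im)));print(r,cv2.boxPoints(r).round(1).tolist())
print(env.read_state()["time_s"])
```

```text
2.4833 [-0.179  0.413  1.732 -0.     0.997 -0.108] [ 0.784  1.16  -1.031]
((321.5, 193.0), (46.0, 15.0), 90.0) [[314.0, 170.0], [329.0, 170.0], [329.0, 216.0], [314.0, 216.0]]
((317.582275390625, 135.05670166015625), (48.361331939697266, 16.82654571533203), 87.70938873291016) [[308.20001220703125, 111.19999694824219], [325.0, 110.5999984741211], [327.0, 158.89999389648438], [310.1000061035156, 159.60000610351562]]
3.0333
```

View pics/w12.png

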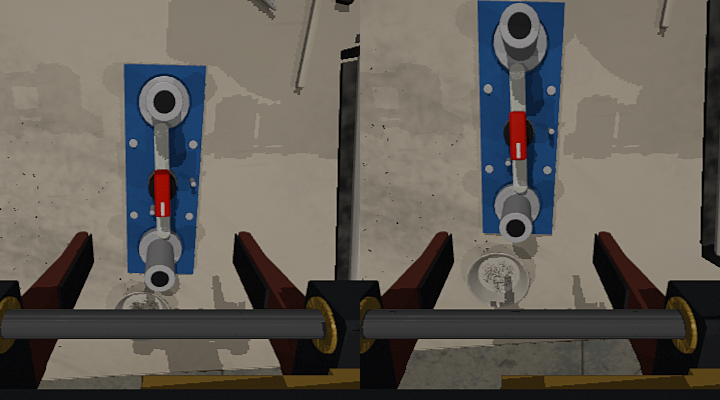

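Both views show the rack running vertically in the image. The bores are at about (323,102) and (320,278) in view 1, and (319,22) and (315,228) in view 2. The red ridge lies near-vertical at (322,193) and (318,135), and the dish is at about (298,278) in view 2.

Run:
```python
from h import *
p=[np.load(f"p{i}.npy",allow_pickle=True).item() for i in(1,2)];im=[cv2.imread(f"pics/w{i}.png") for i in(1,2)]
def bore(im,u,v,h=14):
    g=cv2.cvtColor(im,6); v0=max(v-h,0);w=(g[v0:v+h,u-h:u+h]<70).astype(np.uint8)
    c=max(cv2.findContours(w,0,2)[0],key=cv2.contourArea); e=cv2.fitEllipse(c); return e[0][0]+u-h,e[0][1]+v0,e[1]
res={}
for n,a,b in(("A(+y)",(323,102),(319,22)),("B(-y)",(320,278),(315,228))):
    ea,eb=bore(im[0],*a),bore(im[1],*b);x,r=tri((p[0],*ea[:2]),(p[1],*eb[:2]));print(n,ea,eb,x,r);res[n]=x
d=res["A(+y)"]-res["B(-y)"];print("dist",np.linalg.norm(d[:2]),"row",np.arctan2(d[1],d[0]),"mid",(res["A(+y)"]+res["B(-y)"])/2)
rc=[cv2.minAreaRect(big(red(i))) for i in im]
print("knob",tri((p[0],*rc[0][0]),(p[1],*rc[1][0])))
for i in(0,1):
    m=red(im[i]);v,u=np.nonzero(m);mv=v.mean();
    e=[plane(p[i],np.mean(u[v==vv]),vv,74) for vv in(v.min()+3,v.max()-3)];dd=e[0]-e[1];print("ridge",np.arctan2(dd[1],dd[0]),e)
# dish
i2=im[1][240:310,250:350];cv2.imwrite("pics/dish.png",cv2.resize(np.hstack([i2]),None,fx=6,fy=6))
```

```text
A(+y) (323.92866134643555, 101.49767589569092, (20.732912063598633, 22.57926368713379)) (319.0857000350952, 25.27999496459961, (22.382204055786133, 26.829729080200195)) [591.643  -5.038  83.256] [np.float64(0.06345931754123911), np.float64(0.06345931754128498)]
B(-y) (319.3309631347656, 278.55159091949463, (15.063993453979492, 17.167274475097656)) (315.2194929122925, 227.87857151031494, (17.298534393310547, 18.28257942199707)) [ 573.85  -185.318   83.07 ] [np.float64(0.03160849278110799), np.float64(0.031608492781037806)]
dist 181.1557313078422 row 1.47241567186433 mid [582.746 -95.178  83.163]
knob (array([582.897, -95.027,  64.064]), [np.float64(0.16429921496051322), np.float64(0.16429921496061758)])
ridge nan [array([584.992, -71.541,  74.   ]), array([nan, nan, nan])]
ridge nan [array([584.265, -74.985,  74.   ]), array([nan, nan, nan])]
  return _methods._mean(a, axis=axis, dtype=dtype,
  ret = ret.dtype.type(ret / rcount)
```

View pics/dish.png

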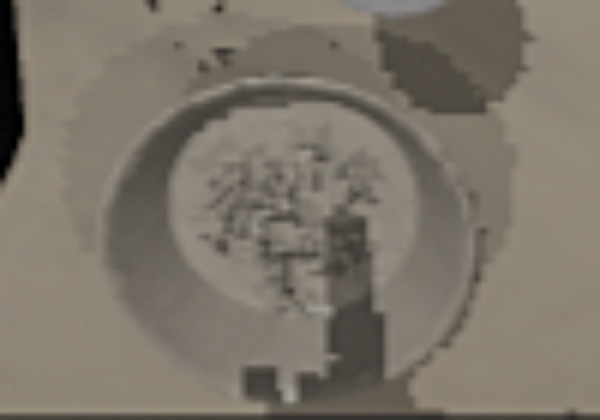

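The bores come out at z = 83 on both and 181 mm apart, against 83 and 180 expected. The knob is at (582.8, -95.1, 64), in the middle of the row, and the ridge sits about 0.05 rad past the row. I now turn the keeper. The fingertips stay at or above 50 mm so they clear the hub.

Run:
```python
from h import *
K=[582.8,-95.1]
set_gripper(50)
env.reach([*K,170],down(-0.05)); env.move_l([*K,131],rate=120)
set_gripper(6)
s=env.read_state();print(s["time_s"],s["width"],s["grip_force"],s["force"],s["wrist_torque"])
for a in(0.4,0.8,1.05,1.13,1.18,1.22,1.26,1.30,1.34):
    env.reach([*K,131],down(a)); s=env.read_state()
    print(a,s["time_s"],s["force"],s["wrist_torque"],s["width"])
    if abs(s["wrist_torque"][2])>0.45: break
set_gripper(45); env.move_l([*K,215],rate=200)
im,p=shot("wrist","k1"); np.save("pk.npy",p,allow_pickle=True)
it,_=shot("top");print(env.read_state()["time_s"])
cv2.imwrite("pics/k1v.png",np.vstack([im,cv2.resize(it[150:225,290:480],(640,253))])[:600])
```

```text
5.4167 15.454259643693005 30.00051498413086 [-0.771 -0.271  2.035] [-0.074  0.074 -0.011]
0.4 5.925 [-1.938 -0.134  5.235] [0.047 0.154 0.019] 15.61463840131621
0.8 6.3917 [-2.161  0.07   5.485] [-0.016  0.226  0.036] 15.773353270728544
1.05 6.7417 [-2.67  -0.681  5.525] [-0.105  0.245  0.086] 15.91661787503856
1.13 6.9917 [-1.665 -0.761  5.503] [-0.104  0.282  0.059] 15.844951330753538
1.18 7.2417 [-2.446 -0.036  5.427] [-0.12   0.24   0.068] 15.920031111161126
1.22 7.4917 [-2.414 -1.256  7.159] [-0.151  0.222 -0.415] 15.698101381966017
1.26 7.7417 [-3.182 -0.392  5.578] [-0.171  0.235 -0.807] 16.30519193277311
9.05
```

View pics/k1v.png

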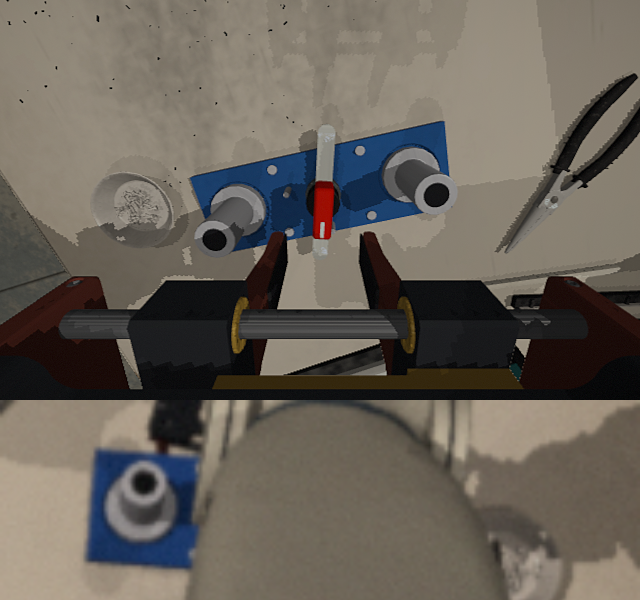

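The keeper has reached its stop: moment z jumped at 1.22–1.26 rad, against 1.20 predicted. In the picture the arms lie across the row and the flanges are free, with bores at (437,195) and (214,240) and the dish at (138,203). Next I weigh the first bushing, A.

```bash
cat >> h.py <<'E'
def force(n=6):
    f=[]
    env.hold(0.4)
    for _ in range(n): env.hold(0.05); f.append(env.read_state()["force"])
    return np.mean(f,0),np.std(f,0)
def weigh(P,a=1.3):
    set_gripper(60); env.reach([*P,228],down(a)); f0,_=force()
    env.move_l([*P,125],rate=180); set_gripper(25); s=env.read_state(); print("grip",s["width"],s["grip_force"])
    env.move_l([*P,140],rate=60); env.move_l([*P,228],rate=150); f1,sd=force()
    s=env.read_state();print("width",s["width"],"t",s["time_s"],"f0",f0,"f1",f1,"sd",sd); return f1-f0
def back(P):
    env.move_l([*P,135],rate=150); hit=env.move_l([*P,123.5],rate=30,f_stop=8)
    s=env.read_state();print("down",hit,s["tool_pos"],s["force"],s["time_s"])
E
python3 - <<'E'
from h import *
A=[591.6,-5.1]
print("dF",weigh(A)); back(A)
im,p=shot("wrist","a1")
p=np.load("pk.npy",allow_pickle=True).item();print("dish k1",plane(p,138,202.5,18))
p=np.load("p2.npy",allow_pickle=True).item();print("dish w2",plane(p,297.9,280,18))
E
```

```text
grip 33.44544663864524 29.996193868573755
width 33.38978806615842 t 13.7667 f0 [0.1   0.456 0.286] f1 [-0.114 -0.089 -2.104] sd [0.437 0.565 0.343]
dF [-0.215 -0.545 -2.39 ]
down True [592.126  -5.249 125.333] [-1.023 -0.779  4.265] 14.9167
dish k1 [ 533.471 -277.669   18.   ]
dish w2 [ 540.655 -287.367   18.   ]
```

A weighs about 0.24 kg and is back at its original height. Releasing it and weighing B.

Run:
```python
from h import *
A=[591.6,-5.1];B=[573.9,-185.3]
set_gripper(60); env.move_l([*A,228],rate=180)
ia,pa=shot("wrist","a2")
print("dF",weigh(B))
im,p=shot("wrist","b1");np.save("pb.npy",p,allow_pickle=True)
print(env.read_state()["time_s"])
cv2.imwrite("pics/ab.png",cv2.resize(np.vstack([ia,im]),(800,600) and (600,600*800//640) if 0 else (480,600)))
```

```text
grip 33.27628108704768 29.998346741631394
width 33.53904438313147 t 21.1167 f0 [-0.155  0.067 -0.013] f1 [ 0.135 -0.182 -5.313] sd [0.729 0.455 0.624]
dF [ 0.289 -0.249 -5.3  ]
21.1667
```

View pics/ab.png

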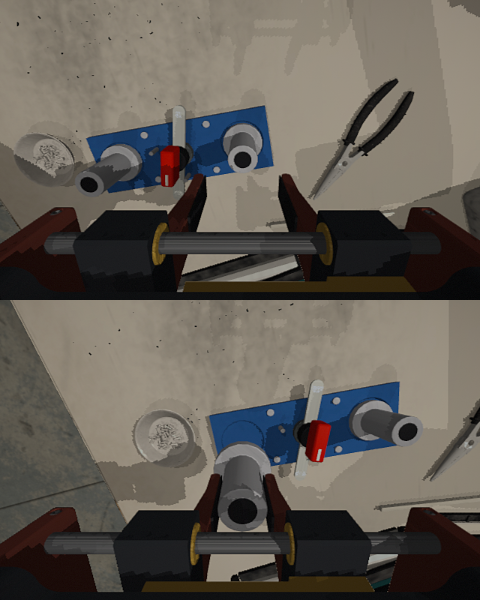

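B is clearly heavier (5.3 N against 2.4 N). The top picture shows A standing in its seat with the keeper open. The lower one shows B held upright in the gripper, with the dish at about (219,183) in full pixels. Next, a close-up of the dish in two views.

Run:
```python
import cv2,numpy as np
k=cv2.imread("pics/k1.png")[140:270,75:205];b=cv2.imread("pics/b1.png")[120:250,155:285]
cv2.imwrite("pics/d2.png",cv2.resize(np.hstack([k,b]),None,fx=3,fy=3,interpolation=2))
```

```text
(no output)
```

View pics/d2.png

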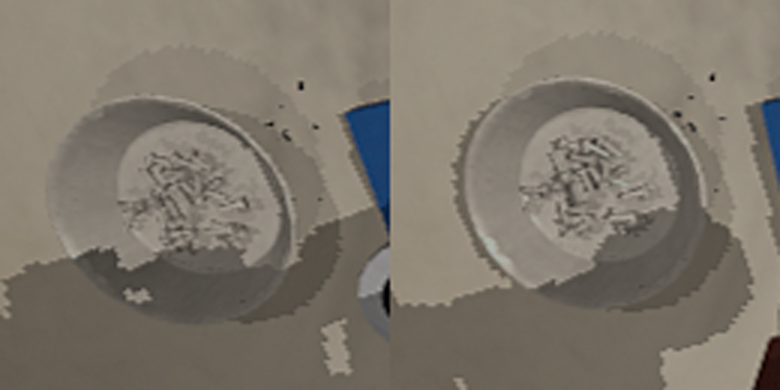

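Rim extents: the k1 view spans x 47–297 and y 95–322, so its centre is at (132.3, 209.7). The b1 view spans x 467–706 and y 78–308, so its centre is at (220.5, 184.3). I triangulate these two with w2 before moving.

Run:
```python
from h import *
P=[np.load(f"p{i}.npy",allow_pickle=True).item() for i in("k","b","2")]
c=[(132.3,209.7),(220.5,184.3),(297.9,280)]
for p,q in zip(P,c): print(plane(p,*q,18))
x,r=tri(*[(p,*q) for p,q in zip(P,c)]);print(x,r)
D=np.mean([plane(p,*q,18) for p,q in zip(P,c)],0)[:2]
print(D,[np.linalg.norm(x[:2]-D)])
assert np.linalg.norm(x[:2]-D)<8
# grasp at 125 when the foot was at z=6 -> foot = tcp-119; foot ~ 90 above rim(18): tcp=227
env.move_l([*D,227],rate=120); env.hold(0.5)
im,p=shot("wrist","f1"); s=env.read_state(); print(s["time_s"],s["tool_pos"],s["width"],s["grip_force"],s["force"])
it,_=shot("top","t1"); sc,_=shot("scene","s1")
cv2.imwrite("pics/fin.png",np.vstack([im[:,:],np.hstack([cv2.resize(it[150:225,300:480],(320,133)),cv2.resize(sc[150:225,290:470],(320,133))])]))
```

```text
[ 538.658 -287.136   18.   ]
[ 539.024 -286.899   18.   ]
[ 540.655 -287.367   18.   ]
[ 539.586 -288.848   15.194] [np.float64(0.7067332749585381), np.float64(0.6949765608428395), np.float64(0.7344603395684565)]
[ 539.445 -287.134] [np.float64(1.7190734785442625)]
22.7667 [ 539.465 -287.052  227.   ] 33.36670306493441 29.991447780048475 [-0.691  1.036 -5.489]
```

View pics/fin.png

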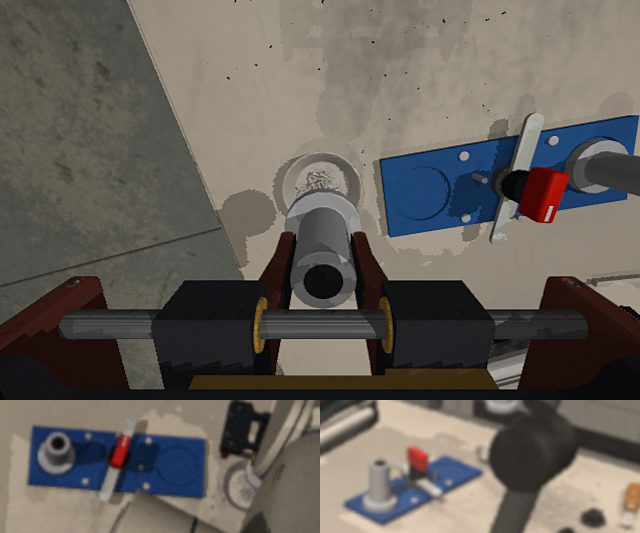

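The three dish views agree to 2 mm. The final pictures show B upright at (322,250) in line with the dish at (320,185), the keeper open and A standing in its seat. Handing in.

```bash
python3 -c "
from h import *
env.hold(0.5);print(workorder.sign_off())"
```

```text
the job is handed in; nothing more can be done
None
```

The job is handed in, with no verdict shown: the keeper is open at its stop, the lighter bushing (about 0.24 kg) is back in its seat, and the heavier one (about 0.54 kg) is held upright about 90 mm above the dish's middle.

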